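# Hold the sander's jog key turned

### The arm

A 6-joint arm with a two-finger parallel gripper is mounted at the origin on the work surface. World frame = base frame: x ahead of the robot, y to its left, z up, the work surface at z = 0. Lengths are in m, angles in rad, forces in N, time in s.
With the tool pointing down it reaches from about 0.4 to 0.825 m from the base axis. Payload 7 kg.
Tool frame: the origin (TCP) lies on the centre line of the jaws, within the pads' length; the fingertips stand manip.tip_reach ahead of it and the grasp point (between the pads) lies 5 mm behind it (manip.tip_reach is the distance from the TCP to the fingertips, in m); z points along the fingers, y is the line along which they close (so a half turn about z gives the same grasp; the last joint's range is limited). The gripper opens to 85 mm and grips with 20 to 120 N. Pads are 22 mm wide; open, the fingers measure 114 mm over their backs; the gripper's body (76 mm by 85 mm) begins 54 mm behind the grasp point. The pads swing forward as they close: fully open they stand 13 mm farther back than shut.
Start: joints at [-0.942, 0.359, 0.012, 0, -1.224, -0.288], TCP at [0.226, -0.636, 0.245] pointing down, gripper open.
Joint ranges: [-3.07, 3.07], [-1.43, 2.12], [-1.02, 1.25], [-3.03, 1.67], [-3.05, -0], [-3.03, 3.03]. Speed limits (rad/s): [2.39, 2.39, 3.01, 3.14, 3.14, 3.14].

### API

Orientations are given as a unit quaternion [x, y, z, w].
In Python, from station import manip, cams, spotter gives the robot as it stands.
- The arm moves only by the shell command python3 -m pendant 'ROWS' [FORCE]. ROWS is text: rows parted by semicolons, each of 5 numbers parted by spaces: the shift along the world's x, y, z in mm, then the turn about the world's z in degrees, then the opening, from 0 (shut) to 1 (fully open). A call has 1 to 12 rows; each row shifts and turns the commanded pose from where the row before left it; what a row does not reach is not made up. A row lasts 1/12 s, in which the tool goes at most 41.7 mm and 7.16 degrees, less where a joint would pass 70% of its speed; a pose out of reach is approached as far as the arm can. A call with a gripper value outside its range is refused whole. The fingers move at their own pace and stop on an object; FORCE is the grip in N (left out, the last holds). Time passes only in rows, so rows that do not move let the fingers close. It gives the time, the measured TCP pose, the force, the opening and the grip force at its end, in the units of the state.
- manip.read_state(): the state, without advancing time (a new reading comes with each control period).
- cams.read_camera(name): name is "scene" or "top"; returns a dict with "image" (400x640x3 uint8, red, green, blue), "vfov" (degrees; the focal length in pixels is half the picture's height over the tangent of half this angle, whatever the lens; pixels are square), "cx", "cy" (the principal point, pixels), "D" ([k1, k2, p1, p2, k3] as OpenCV has them; the pictures are not rectified), "xyz" and "orientation" of the camera in the world. Camera axes: x right, y up, looking along -z (the intrinsics and any distortion apply to the point x, -y, -z); pixel columns grow to the right and rows downward; lengths in m; the calibration is good to about 2 mm. A picture is of the moment at which its call begins. There is no depth.
- manip.sign_off(): hands the job in; it is judged then, once.
Trained networks look in a picture, given as the dict that the camera call returned (one of the last four; its "shot" number tells which), for a name from the list of things; names that differ only in an ending like _2 or _b are one class to them, and where a whole thing is asked for, a point or a joint stands for the part that bears it (a point fixed in the world has none). Each returns a list of dicts, best first, with "confidence" (0 to 1); they miss things now and then, are a little off and sometimes report something else, mostly with a low value. They report only what shows in the picture. A call takes as long as a camera call.
- spotter.masks_of(picture, thing): "mask" (400x640 bool, what is visible of it) and "box" ([left, top, right, bottom] in pixels, round what is visible of it).
- spotter.pinpoint(picture, thing): "position" ([column, row] in pixels: a listed point, or the origin of a listed thing).
The state is a dict: "time_s": time; "joints": joint angles; "dq": joint speeds; "joint_efforts": joint torques, N m; "tcp_pos": TCP position; "tcp_rot": TCP orientation; "wrist_force": force on the tool from outside, world axes, zero at the start; "torque": the same for the moment, N m; "finger_gap": finger opening in m; "finger_force": force on a finger pad.
Only numpy, scipy, OpenCV 4.12 (cv2) and the standard library are available. Lean on these libraries where they do the work, as an engineer would, in place of code of your own. Each camera call takes 0.05 s, during which the arm holds its last target. There are 200 camera calls.

### The job

The belt sander is to be jogged for a tracking check. Take the orange-headed key out of the wooden key block, put it fully home in the orange-ringed key switch on the grey control station (its pins are sticky: rock the key gently past them rather than force it), turn it a quarter turn clockwise to its stop and keep it there. The switch springs back if let go, so finish while you are still gripping the key and holding it turned; leave the red stop button unpressed, the other two keys in the block and everything else on the bench where it is.

Things in the scene. Friction and masses are not known exactly. Their poses are not given: they have to be found in the camera images.
- key: Orange-headed key, 35 g, upright in one of the block's three slots, blade down. Origin: centre of the underside of its head, on its axis; z up through the head. Plastic head 9 mm thick (x), 28 mm wide (y), 32 mm tall (z 0 to +32); pinch its flat faces, fingers closing along x. Alike turned half a turn about z. In the block the head rests on the block's top, the blade has 0.8 mm play all round.
- key_tip (a point): Tip of the orange key's blade, on its axis, 31 mm below key's origin; axes as the key's. From the head down: a round steel neck 4.4 mm across, 10 mm long; a flat blade 4 mm thick (x), 12 mm wide (y) to 24 mm below the head; then a taper to a rounded tip 7 mm wide.
- key_blue: Blue-headed key of another machine, same shape, size and origin as the orange one, in another slot of the block; not to be used.
- key_grey: Grey-headed key of a third machine, same shape, size and origin as the orange one, in another slot of the block; not to be used.
- block: Wooden key block, fixed to the bench: 60 mm (x) by 190 mm (y) by 45 mm high. Origin: centre of its underside, z up. Three slots 36 mm deep in its top along y at -58, 0 and +58 mm, long along y: the key heads stand in line along y, 30 mm clear of each other.
- station: Grey steel control station of the sander, fixed to the bench: 100 mm (x) by 200 mm (y) by 70 mm high, level top. Origin: centre of its underside, z up. On the top: the key switch with an orange ring at y = -50 mm, a green lamp 16 mm high in the middle and the red stop button at y = +60 mm. Dots beside the ring: white for the rest position, yellow for jog.
- keyway (a point): Centre of the keyhole at the top face of the switch's steel bezel (30 mm across, 10 mm above the panel), 80 mm above the bench; axes as the station's. Keyhole: a fixed slot 5.4 mm wide (x), 13.4 mm long (y), 3.5 mm down in a dish about 12 by 20 mm that guides the tip in. Fully home the head rests on the bezel: key origin at this point, key y along this y, either way round.
- pins (a point): In the keyhole, 18 mm below keyway. Two sticky sliding pins, 15 and 20 mm down, stand in the way of the blade's two edges and give way by dry friction: some 10 to 35 N of push if driven straight in, about half that if the key is rocked by 0.1 rad about its axis while pushed. The key can turn only within 2.5 mm of fully home, and cannot be drawn out while turned.
- jog (a joint): Turn of the switch's barrel, rad: 0 at rest, where it starts and springs back to; grows clockwise seen from above, to the stop at 1.40 (just under a quarter turn). The spring pulls back with 0.05 N m at rest, 0.17 N m at the stop. The key has about 0.12 rad of play in the barrel: it must turn some 1.5 rad to bring the barrel to the stop.
- stop (a joint): Red stop button on the station, 38 mm across, 110 mm from the key switch: 0 released, 0.006 m fully pressed. To be left alone.
- jar: Closed jar of grey paint with a white cap, 72 mm across, 110 mm tall, standing between the station and the block. Origin: centre of its underside. To be left alone.
- rock: Grey rough foam model rock, 75 x 130 x 57 mm high. Origin: centre of its underside. To be left alone.
- glue_gun: Black glue gun lying on its side, about 200 x 130 mm, 34 mm high. Origin: under the middle of its barrel. To be left alone.
- scissors: Scissors with blue handles lying flat, about 150 x 70 mm, 8 mm high. Origin: under the pivot. To be left alone.
- sand_block: Cork sanding block with a red face down, 65 x 110 x 32 mm high. Origin: centre of its underside. To be left alone.
- brush: Paint brush with a black handle lying flat, 190 mm long along its x, 10 mm high. Origin: under the middle of its length. To be left alone.

How it is judged:
On the way, in this order (a step that is already met when the one before it is completed fails the run):
1. the orange key is drawn right out of the block, held in the gripper (height (world z) of key above 0.085 m and contact force between the fingers and key above 1 N), for 0.1 s.
2. the orange key is fully home in the key switch (within 3 mm), the barrel not yet turned (z of key in the frame of keyway between -0.003 and 0.003 m and horizontal distance between key and keyway below 0.004 m and angle between key's own z axis and vertical below 0.12 rad and value of joint jog below 0.4 rad), for 0.1 s.
3. the key has turned the barrel to its stop (past 1.2 rad) (value of joint jog above 1.2 rad), for 0.2 s.
At the end, for the whole second after the job is handed in: Orange key fully home (within 3 mm of the bezel, 4 mm of its centre, 7 degrees of upright), gripped by the fingers and at rest, holding the barrel past 1.2 rad; stop button unpressed, blue and grey keys within 12 mm and all else within 30 mm of their starting places (z of key in the frame of keyway between -0.003 and 0.003 m and horizontal distance between key and keyway below 0.004 m and angle between key's own z axis and vertical below 0.12 rad and value of joint jog above 1.2 rad and contact force between the fingers and key above 2 N and linear speed of key below 0.02 m/s and value of joint stop below 0.003 m and distance of each of key_blue, key_grey from where it was at the start of the episode below 0.012 m and distance of each of jar, rock, glue_gun, scissors, sand_block, brush from where it was at the start of the episode below 0.03 m); the arm keeps its last pose, push and grip.
It fails at once if the stop button is pressed (value of joint stop above 0.004 m).
It fails at once if another key is drawn from the block (distance of any of key_blue, key_grey from where it was at the start of the episode above 0.02 m).
It fails at once if a bystander is knocked over or pushed away (moved more than 40 mm) (distance of any of jar, rock, glue_gun, scissors, sand_block, brush from where it was at the start of the episode above 0.04 m).
It fails at once if the key is forced on its way in: over 60 N between it and the station before it is fully home (contact force between key and station above 60 N and z of key in the frame of keyway above 0.003 m).
It also fails if it takes over 53 s, if anything falls off the work surface, if the arm or the gripper's body presses on something with over 40 N, if the wrist force passes 120 N, or if a joint passes its speed limit or range.

## Working session

There is one attempt and no reset: what is moved stays moved. The work goes in short steps, Python scripts to look and compute and a shell command to move; the robot and the scene stay as the last step left them, time stands still between calls to the robot, and variables do not carry over. Pictures are saved under pics/ and viewed, at most 10 in all, crops included, and the job is handed in when it is done.

```bash
ls; mkdir -p pics; cat > h.py <<'E'
import numpy as np, cv2
from scipy.spatial.transform import Rotation as R
from station import manip, cams, spotter
def K(p):
    f=200/np.tan(np.radians(p["vfov"])/2); return np.array([[f,0,p["cx"]],[0,f,p["cy"]],[0,0,1.]])
def ray(p,uv):
    u=cv2.undistortPoints(np.array([[uv]],float),K(p),np.array(p["D"],float))[0,0]
    return np.array(p["xyz"]),R.from_quat(p["orientation"]).apply([u[0],-u[1],-1])
def at(p,uv,z):
    o,d=ray(p,uv); return o+d*(z-o[2])/d[2]
def proj(p,X):
    c=R.from_quat(p["orientation"]).inv().apply(np.atleast_2d(X)-np.array(p["xyz"]))*[1,-1,-1]
    return cv2.projectPoints(c,np.zeros(3),np.zeros(3),K(p),np.array(p["D"],float))[0][:,0]
def tri(rs):
    A=0;b=0
    for o,d in rs:
        d=d/np.linalg.norm(d);M=np.eye(3)-np.outer(d,d);A=A+M;b=b+M@o
    return np.linalg.solve(A,b)
E
python3 - <<'E'
from h import *
np.set_printoptions(precision=4,suppress=True)
P={n:cams.read_camera(n) for n in("scene","top")}
cv2.imwrite("pics/a.png",cv2.cvtColor(np.vstack([P["scene"]["image"],P["top"]["image"]]),cv2.COLOR_RGB2BGR)[:, :] if 0 else cv2.resize(cv2.cvtColor(np.vstack([P["scene"]["image"],P["top"]["image"]]),cv2.COLOR_RGB2BGR),(480,600)))
cv2.imwrite("pics/t.png",cv2.cvtColor(P["top"]["image"],cv2.COLOR_RGB2BGR))
for n in P: print(n,P[n]["xyz"],P[n]["vfov"],P[n]["D"])
Z=dict(key=.045,key_blue=.045,key_grey=.045,keyway=.08,station=0,block=0,jar=0,rock=0)
for t in Z:
    rs=[]
    for n in P:
        r=spotter.pinpoint(P[n],t)
        for q in r[:2]: print(t,n,np.array(q["position"]),round(q["confidence"],2),at(P[n],q["position"],Z[t]))
        if r: rs.append(ray(P[n],r[0]["position"]))
    if len(rs)==2: print("  tri",tri(rs))
s=manip.read_state();print(s);print(manip.tip_reach)
E
```

```text
pics
scene [ 1.3824 -0.643   0.7335] 51.151424758796196 [-0.0555  0.      0.      0.      0.    ]
top [ 0.405  -0.0127  1.4309] 43.987176231364806 [-0.0043  0.      0.      0.      0.    ]
key scene [226.3 234.9] 0.4 [ 0.5305 -0.2754  0.045 ]
key top [421.5 231. ] 0.5 [ 0.5335 -0.2709  0.045 ]
  tri [ 0.5323 -0.2733  0.0451]
key_blue scene [270.3 226.5] 0.39 [ 0.5735 -0.1617  0.045 ]
key_blue top [381.5 220.8] 0.39 [ 0.5606 -0.1592  0.045 ]
  tri [ 0.5627 -0.158   0.0369]
key_grey scene [249.  232.7] 0.52 [ 0.5607 -0.2224  0.045 ]
key_grey top [403.1 229.3] 0.47 [ 0.5375 -0.2196  0.045 ]
  tri [ 0.5412 -0.2176  0.031 ]
keyway scene [358.1 171.7] 0.88 [0.5445 0.1977 0.08  ]
keyway top [255.7 219.9] 0.56 [0.554  0.1897 0.08  ]
  tri [0.5533 0.1888 0.0869]
station top [241.  225.3] 0.88 [0.5464 0.244  0.    ]
block scene [247.9 241.4] 0.93 [ 0.5399 -0.2183  0.    ]
block scene [385.2 159.5] 0.35 [0.4374 0.4472 0.    ]
block top [399.8 228.5] 0.77 [ 0.544  -0.2168  0.    ]
  tri [ 0.543  -0.218   0.0018]
jar scene [302.9 205.3] 0.92 [0.4912 0.0129 0.    ]
jar scene [226.8 234.8] 0.51 [ 0.4753 -0.25    0.    ]
rock scene [328.  273.8] 0.88 [ 0.7829 -0.1283  0.    ]
rock top [371.  156.1] 0.74 [ 0.7577 -0.1332  0.    ]
  tri [ 0.7668 -0.1269 -0.0136]
{'time_s': 0.9, 'joints': array([-0.9419,  0.3586,  0.0119, -0.    , -1.2241, -0.2881]), 'dq': array([-0.0017, -0.0013,  0.0005,  0.0005, -0.0011,  0.0004]), 'joint_efforts': array([ -0.0001, -58.2953,  29.3659,   6.9419,  -0.0005,   0.    ]), 'tcp_pos': array([ 0.2256, -0.6361,  0.2453]), 'tcp_rot': array([-0.1696,  0.9855,  0.    , -0.    ]), 'wrist_force': array([-1.2766,  0.2357,  0.9515]), 'torque': array([-0.0332, -0.0313, -0.0489]), 'finger_force': 0.0, 'finger_gap': 0.08509135186269454}
0.014
```

```bash
python3 - <<'E'
from h import *
a=cv2.imread("pics/t.png")
p=cams.read_camera("scene");b=cv2.cvtColor(p["image"],cv2.COLOR_RGB2BGR);cv2.imwrite("pics/s.png",b)
t=cv2.resize(a[180:270,220:440],(800,327),interpolation=cv2.INTER_CUBIC)
s1=cv2.resize(b[190:260,200:300],(400,280),interpolation=cv2.INTER_CUBIC)
s2=cv2.resize(b[140:210,320:420],(400,280),interpolation=cv2.INTER_CUBIC)
cv2.imwrite("pics/m.png",np.vstack([t,np.hstack([s1,s2])])[:600])
E
```

```text
(no output)
```

View pics/t.png

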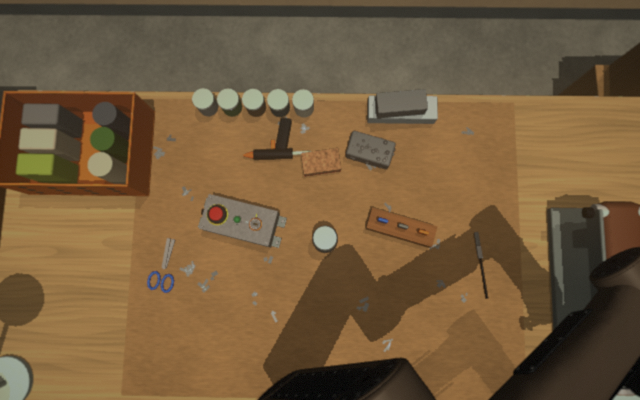

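View pics/m.png

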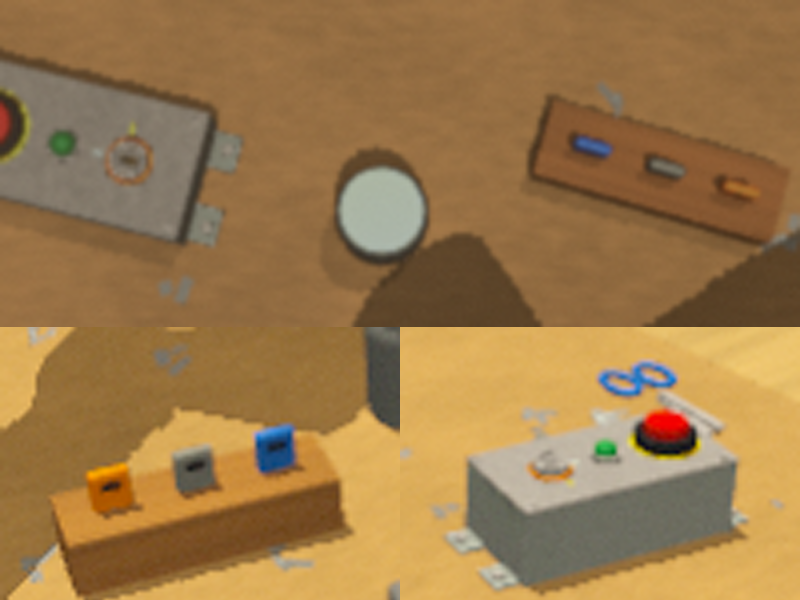

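The top view shows the block at about (400,228), with the orange key at its right end, about (422,231). The keyhole is at about (255,222) at the right end of the station. The jar is at (325,238), between the two. Next I fit the box poses to the masks.

```bash
cat > fit.py <<'E'
from h import *
from scipy.optimize import minimize
np.set_printoptions(precision=4,suppress=True)
def hull(p,v,dims):
    x,y,yaw=v; c,s=np.cos(yaw),np.sin(yaw)
    X=[[x+c*a*dims[0]/2-s*b*dims[1]/2,y+s*a*dims[0]/2+c*b*dims[1]/2,z] for a in(-1,1) for b in(-1,1) for z in(0,dims[2])]
    return cv2.convexHull(proj(p,X).astype(np.float32))
def iou(p,m,v,dims,S=4):
    im=np.zeros((400*S,640*S),np.uint8)
    cv2.fillConvexPoly(im,((hull(p,v,dims)+.5)*S*16-8).round().astype(np.int32),1,shift=4)
    M=np.repeat(np.repeat(m,S,0),S,1)
    a=im>0
    return (a&M).sum()/(a|M).sum()
E
python3 - <<'E'
from fit import *
P={n:cams.read_camera(n) for n in("scene","top")}
for t,dims,v0 in(("station",(.1,.2,.07),(.546,.243,-.23)),("block",(.06,.19,.045),(.543,-.218,-.23))):
    M={}
    for n in P:
        r=spotter.masks_of(P[n],t)
        print(t,n,[(round(q["confidence"],2),q["box"]) for q in r[:3]])
        if r:
            m=r[0]["mask"]; c=cv2.convexHull(np.argwhere(m)[:,::-1].astype(np.int32)); h=np.zeros((400,640),np.uint8); cv2.fillConvexPoly(h,c,1)
            M[n]=m if t=="station" else m
    for sub in(["top"],["scene"],["top","scene"]):
        if not all(n in M for n in sub): continue
        f=lambda w:-sum(iou(P[n],M[n],(w[0],w[1],w[2]),dims) for n in sub)
        sx=np.array([[0,0,0],[.008,0,0],[0,.008,0],[0,0,.12]])+v0
        r=minimize(f,v0,method="Nelder-Mead",options=dict(initial_simplex=sx,xatol=1e-4,fatol=1e-4,maxiter=90))
        v=r.x;c,s=np.cos(v[2]),np.sin(v[2]);print(sub,v,-r.fun,"y-50/-58:",[v[0]+s*.05,v[1]-c*.05] if t=="station" else [v[0]+s*.058,v[1]-c*.058])
# orange head centroid
for n in P:
    for th in("key","key_blue","key_grey"):
        r=spotter.masks_of(P[n],th)
        if r:
            q=np.argwhere(r[0]["mask"])[:,::-1].mean(0); print(n,th,q,round(r[0]["confidence"],2),at(P[n],q,.061 if n=="scene" else .072))
E
```

```text
station scene [(0.98, [334.8, 159.5, 404.3, 205.1])]
station top [(0.83, [200.0, 196.6, 287.2, 250.7])]
['top'] [ 0.5556  0.2414 -0.2345] 0.9204896825897646 y-50/-58: [np.float64(0.5440241762573941), np.float64(0.1928063569993078)]
['scene'] [ 0.5562  0.2387 -0.2415] 0.9275158734618194 y-50/-58: [np.float64(0.5442499686563405), np.float64(0.19018972906261244)]
['top', 'scene'] [ 0.5556  0.2405 -0.234 ] 1.8448868803113 y-50/-58: [np.float64(0.5440121102188864), np.float64(0.1918441176944396)]
block scene [(0.79, [208.8, 218.1, 286.9, 258.2])]
block top [(0.75, [367.0, 207.3, 435.9, 249.4]), (0.63, [377.9, 218.1, 390.1, 222.2])]
['top'] [ 0.5454 -0.2146 -0.2672] 0.8816846986089645 y-50/-58: [np.float64(0.5300894293646786), np.float64(-0.2705406982820774)]
['scene'] [ 0.5474 -0.2147 -0.2696] 0.8451171678567837 y-50/-58: [np.float64(0.5319162798247018), np.float64(-0.27056628419678325)]
['top', 'scene'] [ 0.5458 -0.2145 -0.2698] 1.7208665799659113 y-50/-58: [np.float64(0.530342230622297), np.float64(-0.2704404770435673)]
scene key [227.1625 229.3125] 0.46 [ 0.5299 -0.2702  0.061 ]
scene key_grey [248.3455 224.6182] 0.49 [ 0.5473 -0.2147  0.061 ]
top key_blue [381.9091 220.1136] 0.55 [ 0.5595 -0.1574  0.072 ]
top key_grey [402.5185 226.0741] 0.62 [ 0.5438 -0.214   0.072 ]
```

```bash
python3 -m pendant '25.4 30.4 -6 4.6 1;25.4 30.4 -6 4.6 1;25.4 30.4 -6 4.6 1;25.4 30.4 -6 4.6 1;25.4 30.4 -6 4.6 1;25.4 30.4 -6 4.6 1;25.4 30.4 -6 4.6 1;25.4 30.4 -6 4.6 1;25.4 30.4 -6 4.6 1;25.4 30.4 -6 4.6 0.7;25.4 30.4 -6 4.6 0.5;25.4 30.4 -6 4.6 0.5' 40; python3 -m pendant '0 0 0 0 0.5;0 0 0 0 0.5;0 0 0 0 0.5'
cat > st.py <<'E'
from h import *
np.set_printoptions(precision=4,suppress=True)
def st():
    s=manip.read_state();r=R.from_quat(s["tcp_rot"]);y=r.apply([0,1,0]);z=r.apply([0,0,1])
    print("t",s["time_s"],"p",s["tcp_pos"],"yawy",np.degrees(np.arctan2(y[1],y[0])).round(2),"z",z,"j",s["joints"],"gap",s["finger_gap"],"ff",s["finger_force"],"F",s["wrist_force"],"T",s["torque"])
    return s
E
python3 -c "
from st import *
st()
p=cams.read_camera('scene');b=cv2.cvtColor(p['image'],cv2.COLOR_RGB2BGR)
cv2.imwrite('pics/b.png',cv2.resize(b[130:270,170:330],(800,700),interpolation=cv2.INTER_CUBIC)[:600])"
```

```text
time_s: 2.55
tcp_pos: [0.5315, -0.2696, 0.1734]
tcp_rot: [-0.609, 0.794, -0.0, 0.0]
wrist_force: [0.7, 0.4, 0.3]
finger_gap: 0.0517
finger_force: 0.0
time_s: 2.8
tcp_pos: [0.5304, -0.2711, 0.1732]
tcp_rot: [-0.607, 0.795, 0.0, -0.0]
wrist_force: [0.5, -0.6, 0.1]
finger_gap: 0.0423
finger_force: 0.0
t 2.8 p [ 0.5304 -0.2711  0.1732] yawy 164.74 z [-0.0004  0.     -1.    ] j [-0.1447  0.2857 -0.2672  0.0001 -1.0182 -0.1216] gap 0.042307059312099854 ff 0.0 F [ 0.4635 -0.5829  0.1211] T [-0.0297 -0.0042  0.0194]
```

View pics/b.png

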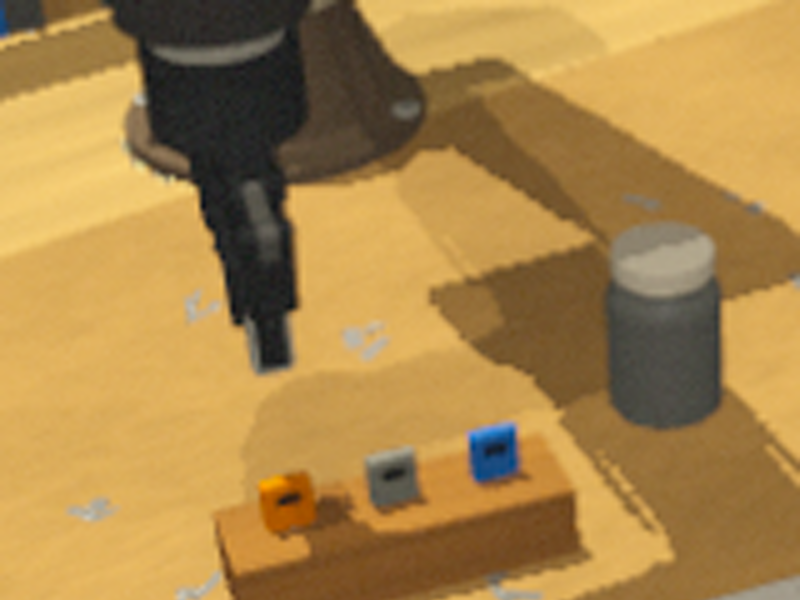

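The gripper stands right above the orange key, head at about (287,500) in the crop, and is aligned with it. Descend and grasp.

```bash
python3 -m pendant '0 0 -18 0 0.5;0 0 -18 0 0.5;0 0 -18 0 0.5;0 0 -18 0 0.5;0 0 -14 0 0.5;0 0 -12 0 0.5;0 0 -10 0 0.5;0 0 0 0 0.5;0 0 0 0 0.5' 40; python3 -c "
from st import *
st()
p=cams.read_camera('scene');b=cv2.cvtColor(p['image'],cv2.COLOR_RGB2BGR)
cv2.imwrite('pics/c.png',cv2.resize(b[190:260,190:290],(800,560),interpolation=cv2.INTER_CUBIC))"
```

```text
time_s: 3.6
tcp_pos: [0.5298, -0.2722, 0.0653]
tcp_rot: [-0.606, 0.795, 0.0, -0.0]
wrist_force: [0.1, -0.0, 0.6]
finger_gap: 0.0426
finger_force: 0.0
t 3.6 p [ 0.5298 -0.2722  0.0653] yawy 164.65 z [-0.0006 -0.0001 -1.    ] j [-0.1466  0.4032 -0.3815  0.0002 -0.7867 -0.1215] gap 0.04256112054359165 ff 0.0 F [ 0.0738 -0.0025  0.5509] T [-0.0569 -0.0833 -0.0679]
```

View pics/c.png

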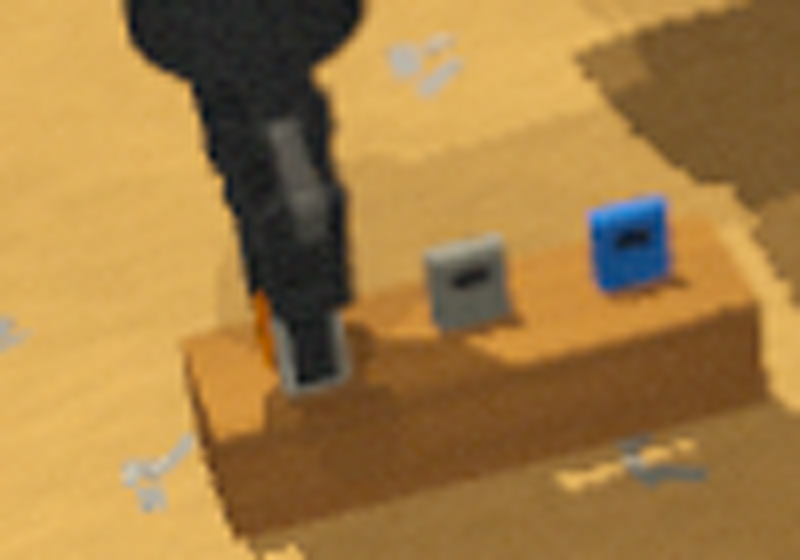

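The fingers straddle the orange head, the near pad at about (315,350) in the crop. Close.

```bash
python3 -m pendant '0 0 0 0 0;0 0 0 0 0;0 0 0 0 0;0 0 0 0 0;0 0 0 0 0;0 0 0 0 0;0 0 0 0 0;0 0 0 0 0' 40;  python3 -c "
from st import *
st()"
```

```text
time_s: 4.32
tcp_pos: [0.5308, -0.2715, 0.0662]
tcp_rot: [-0.607, 0.795, -0.0, 0.0]
wrist_force: [-1.0, 0.1, 6.3]
finger_gap: 0.0085
finger_force: 40.7
t 4.3167 p [ 0.5308 -0.2715  0.0662] yawy 164.75 z [ 0.001  -0.0005 -1.    ] j [-0.145   0.4021 -0.3809  0.0005 -0.7867 -0.1215] gap 0.008523615409639371 ff 40.676472187042236 F [-1.0203  0.1315  6.3414] T [ 0.1866  0.4586 -0.004 ]
```

```bash
python3 -m pendant '0 0 0 0 0;0 0 4 0 0;0 0 6 0 0;0 0 8 0 0;0 0 10 0 0;0 0 15 0 0;0 0 20 0 0;0 0 25 0 0;0 0 25 0 0;0 0 20 0 0;0 0 17 0 0;0 0 0 0 0' 90;  python3 -c "
from st import *
st()
np.set_printoptions(precision=4,suppress=True)
for n in('scene','top'):
    p=cams.read_camera(n)
    for t in('key','key_tip','keyway'):
        for q in spotter.pinpoint(p,t)[:2]: print(n,t,np.array(q['position']),round(q['confidence'],2))
    if n=='scene':
        s=manip.read_state(); print(proj(p,s['tcp_pos']-[0,0,.021]),proj(p,s['tcp_pos']-[0,0,.052]))
        b=cv2.cvtColor(p['image'],cv2.COLOR_RGB2BGR)
        cv2.imwrite('pics/d.png',cv2.resize(b[140:240,180:300],(720,600),interpolation=cv2.INTER_CUBIC))"
```

```text
time_s: 5.32
tcp_pos: [0.5322, -0.2721, 0.2206]
tcp_rot: [-0.607, 0.795, -0.003, 0.002]
wrist_force: [0.8, -0.3, -0.2]
finger_gap: 0.0074
finger_force: 87.9
t 5.3167 p [ 0.5322 -0.2721  0.2206] yawy 164.76 z [ 0.0069 -0.0023 -1.    ] j [-0.1451  0.2457 -0.2068  0.0014 -1.1112 -0.1214] gap 0.007378269050498609 ff 87.87355542182922 F [ 0.8316 -0.3475 -0.2049] T [-0.0102 -0.0788  0.0114]
scene key [219.3 188.5] 0.6
scene key_tip [219.4 197.7] 0.57
scene keyway [358.1 171.1] 0.91
[[220.4208 187.0131]] [[221.9866 197.4245]]
top key [271.8 157.1] 0.61
top keyway [255.5 222.1] 0.87
```

View pics/d.png

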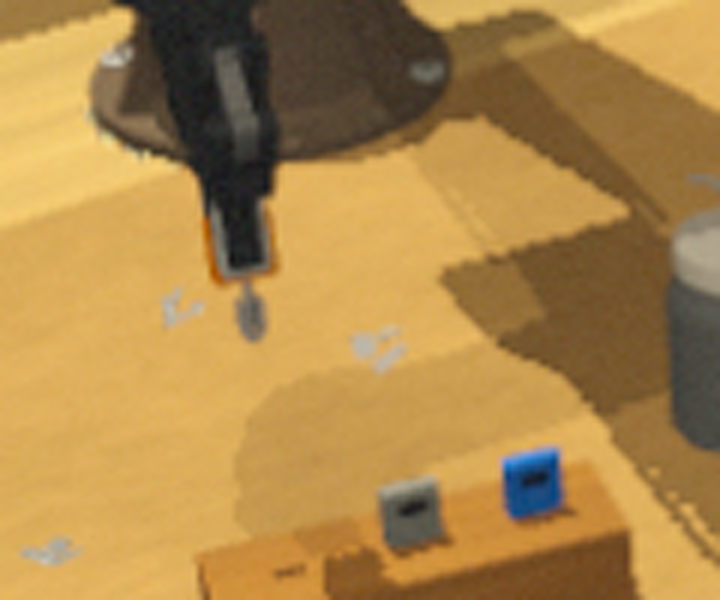

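The key hangs upright in the gripper, tip at about (250,338) in the crop; the other keys are still in place. Next I refine the keyway, then transit.

```bash
python3 - <<'E'
from st import *
rs=[]
for n in('scene','top'):
    u=[];
    for i in range(3):
        p=cams.read_camera(n); r=spotter.pinpoint(p,'keyway')
        if r: u.append(r[0]['position'])
    u=np.median(u,0);print(n,u,at(p,u,.08));rs.append(ray(p,u))
    # orange ring pixels
    h=cv2.cvtColor(p['image'],cv2.COLOR_RGB2HSV);c=proj(p,[.545,.192,.072])[0]
    m=(h[...,0]>4)&(h[...,0]<18)&(h[...,1]>110);yy,xx=np.mgrid[:400,:640];m&=(np.hypot(xx-c[0],yy-c[1])<12)
    q=np.argwhere(m)[:,::-1]
    if len(q)>5: b=(q.min(0)+q.max(0))/2;print('ring',len(q),b,at(p,b,.072),q.min(0),q.max(0))
    e=spotter.masks_of(p,'keyway')
print(tri(rs));print(st()['tcp_pos'])
E
python3 -m pendant '1 30 0 0.1 0;1 38 0 0.1 0;1 38 0 0.1 0;1 38 0 0.1 0;1 38 0 0.1 0;1 38 0 0.1 0;1 38 0 0.1 0;1 38 0 0.1 0;1 38 0 0.1 0;1 38 0 0.1 0;1 38 0 0.1 0;1 38 0 0.1 0'; python3 -m pendant '0 26 0 0.1 0;0 20 0 0 0;0 0 0 0 0;0 0 0 0 0'; python3 -c "
from st import *
st()"
```

```text
scene [357.8 172.4] [0.5473 0.1938 0.08  ]
ring 20 [357. 176.] [0.5527 0.1857 0.072 ] [352 174] [362 178]
top [255.1 222.6] [0.5465 0.1911 0.08  ]
ring 45 [255.  223.5] [0.5449 0.1925 0.072 ] [249 217] [261 230]
[0.5473 0.1921 0.0804]
t 6.4167 p [ 0.5304 -0.2714  0.2153] yawy 164.73 z [ 0. -0. -1.] j [-0.1451  0.2506 -0.2122  0.     -1.108  -0.1215] gap 0.007631852552698458 ff 87.86301255226135 F [-0.1395  0.2472 -0.2032] T [-0.0009 -0.0035 -0.0362]
[ 0.5304 -0.2714  0.2153]
time_s: 7.42
tcp_pos: [0.5421, 0.1786, 0.2156]
tcp_rot: [-0.615, 0.788, -0.0, 0.0]
wrist_force: [1.1, -0.8, -0.5]
finger_gap: 0.0072
finger_force: 87.9
time_s: 7.75
tcp_pos: [0.5422, 0.2237, 0.215]
tcp_rot: [-0.617, 0.787, 0.0, -0.0]
wrist_force: [0.2, -0.3, -0.7]
finger_gap: 0.0073
finger_force: 87.9
t 7.75 p [0.5422 0.2237 0.215 ] yawy 166.13 z [-0.0004 -0.0003 -1.    ] j [ 0.7244  0.2362 -0.2324 -0.     -1.1026 -0.9664] gap 0.007331777460228965 ff 87.88013577461243 F [ 0.1541 -0.296  -0.6695] T [-0.0673  0.0229 -0.0524]
```

```bash
python3 -m pendant '2 -16 0 0.2 0;2 -16 0 0.2 0;0 0 -20 0 0;0 0 -20 0 0;0 0 -15 0 0;0 0 -10 0 0;0 0 -5 0 0;0 0 0 0 0;0 0 0 0 0'; python3 - <<'E'
from st import *
s=st();T=s['tcp_pos']
p=cams.read_camera('scene')
for t in('key','key_tip','keyway'):
    for q in spotter.pinpoint(p,t)[:2]: print(t,np.array(q['position']),round(q['confidence'],2))
print('pred tip',proj(p,T-[0,0,.0522]),'pred way',proj(p,[.546,.192,.08]))
b=cv2.cvtColor(p['image'],cv2.COLOR_RGB2BGR)
c=proj(p,[.546,.192,.08])[0].round().astype(int);x0,y0=c-[40,40];print(x0,y0)
cv2.imwrite('pics/e.png',cv2.resize(b[y0:y0+60,x0:x0+80],(800,600),interpolation=cv2.INTER_CUBIC))
E
```

```text
time_s: 8.5
tcp_pos: [0.5468, 0.1905, 0.1459]
tcp_rot: [-0.619, 0.786, -0.0, 0.0]
wrist_force: [1.1, 0.3, -0.2]
finger_gap: 0.0073
finger_force: 87.9
t 8.5 p [0.5468 0.1905 0.1459] yawy 166.42 z [ 0.0006  0.0001 -1.    ] j [ 0.6731  0.2862 -0.3377  0.0004 -0.9464 -0.9103] gap 0.007278342340910673 ff 87.86237955093384 F [ 1.0717  0.2998 -0.1773] T [-0.0479 -0.0297  0.0212]
key [354.9 160.4] 0.55
key_tip [357.1 166.8] 0.37
keyway [358.2 170.7] 0.59
pred tip [[357.1551 168.905 ]] pred way [[357.1164 172.417 ]]
317 132
```

View pics/e.png

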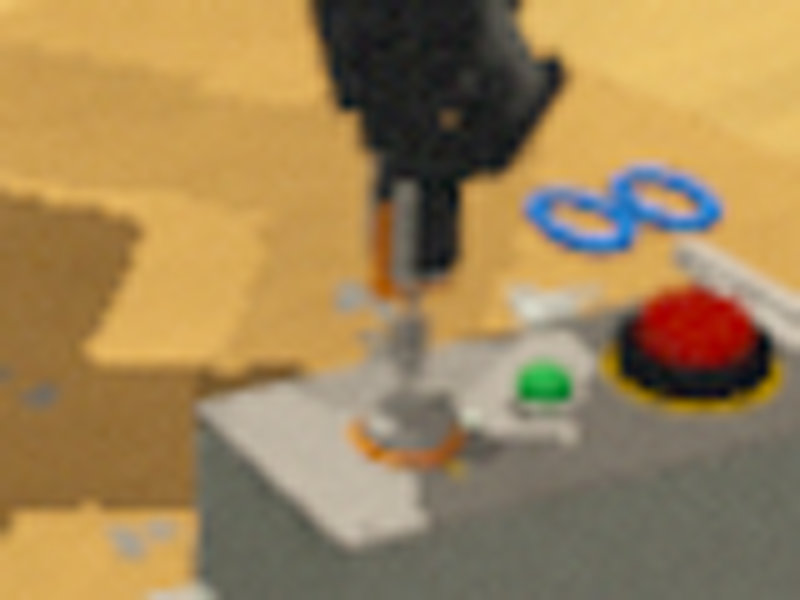

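Tip at about (405,372) in the crop, directly above the bezel (410,410). Lower it into the dish while watching the force.

```bash
python3 -m pendant '0 0 -5 0 0;0 0 -4 0 0;0 0 -3 0 0;0 0 -2 0 0;0 0 -1 0 0;0 0 -1 0 0;0 0 -1 0 0;0 0 0 0 0;0 0 0 0 0'; python3 -c "
from st import *
st()"
```

```text
time_s: 9.45
tcp_pos: [0.5464, 0.1906, 0.1283]
tcp_rot: [-0.619, 0.786, 0.0, -0.0]
wrist_force: [-0.2, 0.7, 0.6]
finger_gap: 0.0074
finger_force: 87.9
t 9.45 p [0.5464 0.1906 0.1283] yawy 166.42 z [-0.  0. -1.] j [ 0.6735  0.3046 -0.3577 -0.     -0.9085 -0.9105] gap 0.007386734528829442 ff 87.87927746772766 F [-0.2376  0.7344  0.6275] T [ 0.0226  0.0554 -0.0157]
```

```bash
python3 -m pendant '0 0 -1 0 0;0 0 -1 0 0;0 0 -1 0 0;0 0 -1 0 0;0 0 0 0 0'; python3 -c "
from st import *
st()"; python3 -m pendant '0 0 -1 0 0;0 0 -1 0 0;0 0 -1 0 0;0 0 0 0 0'; python3 -c "
from st import *
st()"
```

```text
time_s: 9.87
tcp_pos: [0.5458, 0.1906, 0.124]
tcp_rot: [-0.619, 0.786, 0.0, -0.0]
wrist_force: [-3.7, 0.9, 1.6]
finger_gap: 0.0074
finger_force: 88.2
t 9.8667 p [0.5458 0.1906 0.124 ] yawy 166.42 z [-0.001  -0.0001 -1.    ] j [ 0.6738  0.309  -0.3628 -0.0007 -0.8998 -0.9104] gap 0.007398994062797333 ff 88.19558501243591 F [-3.6897  0.8964  1.5761] T [ 0.522   1.5384 -0.0082]
time_s: 10.2
tcp_pos: [0.546, 0.1909, 0.1211]
tcp_rot: [-0.619, 0.786, 0.0, -0.0]
wrist_force: [-4.4, 2.7, 2.3]
finger_gap: 0.0073
finger_force: 88.5
t 10.2 p [0.546  0.1909 0.1211] yawy 166.42 z [-0.0006  0.0003 -1.    ] j [ 0.674   0.3123 -0.3656 -0.0008 -0.8932 -0.9104] gap 0.007301240105772481 ff 88.45577001571655 F [-4.383   2.7212  2.3476] T [ 1.055   2.083  -0.0013]
```

```bash
python3 -m pendant '-0.5 0.4 -1 0 0;0 0 -1 0 0;0 0 0 0 0'; python3 -c "
from st import *
st()"; python3 -m pendant '0 0 -1 5 0;0 0 -1 -5 0;0 0 -1 -5 0;0 0 -1 5 0;0 0 0 0 0'; python3 -c "
from st import *
st()"
```

```text
time_s: 10.45
tcp_pos: [0.5458, 0.1914, 0.1192]
tcp_rot: [-0.619, 0.786, 0.0, 0.0]
wrist_force: [-3.8, 3.2, 2.5]
finger_gap: 0.0074
finger_force: 88.4
t 10.45 p [0.5458 0.1914 0.1192] yawy 166.43 z [ 0.0001  0.0005 -1.    ] j [ 0.675   0.3141 -0.3683 -0.0005 -0.8879 -0.9116] gap 0.007392353471287961 ff 88.43974471092224 F [-3.7655  3.2016  2.5388] T [ 1.1759  1.6959 -0.0036]
time_s: 10.87
tcp_pos: [0.5458, 0.1915, 0.1151]
tcp_rot: [-0.62, 0.784, 0.0, 0.0]
wrist_force: [-4.2, 2.5, 2.3]
finger_gap: 0.0069
finger_force: 88.4
t 10.8667 p [0.5458 0.1915 0.1151] yawy 166.66 z [-0.      0.0006 -1.    ] j [ 0.6751  0.3188 -0.3726 -0.0006 -0.8791 -0.9076] gap 0.006850110183812792 ff 88.35083842277527 F [-4.2446  2.534   2.3348] T [1.2862 1.6594 0.1016]
```

```bash
python3 -m pendant '-0.5 0.4 -0.7 5 0;0 0 -0.7 -5 0;0 0 -0.7 -5 0;0 0 -0.7 5 0;0 0 0 0 0'; python3 -c "
from st import *
st()"; python3 -m pendant '0 0 -0.7 5 0;0 0 -0.7 -5 0;0 0 -0.7 -5 0;0 0 -0.7 5 0;0 0 0 0 0'; python3 -c "
from st import *
st()"
```

```text
time_s: 11.28
tcp_pos: [0.5457, 0.1916, 0.1124]
tcp_rot: [-0.62, 0.785, -0.0, 0.0]
wrist_force: [-2.0, 1.1, 0.0]
finger_gap: 0.0076
finger_force: 88.2
t 11.2833 p [0.5457 0.1916 0.1124] yawy 166.64 z [ 0.0004  0.0002 -1.    ] j [ 0.6758  0.3216 -0.3763  0.0001 -0.8724 -0.9091] gap 0.007610537877697495 ff 88.16718578338623 F [-1.9657  1.1177  0.0097] T [0.6221 0.647  0.0027]
time_s: 11.7
tcp_pos: [0.5457, 0.1916, 0.1102]
tcp_rot: [-0.62, 0.785, -0.0, 0.0]
wrist_force: [-4.9, 1.4, 6.4]
finger_gap: 0.007
finger_force: 89.0
t 11.7 p [0.5457 0.1916 0.1102] yawy 166.6 z [ 0.0007  0.0002 -1.    ] j [ 0.6759  0.3239 -0.3788  0.0004 -0.8674 -0.9101] gap 0.006989141896499785 ff 88.97900819778442 F [-4.8589  1.3564  6.4133] T [0.5344 1.6205 0.0245]
```

```bash
python3 -m pendant '-0.3 0 -0.6 5 0;0 0 -0.6 -5 0;0 0 -0.6 -5 0;0 0 -0.6 5 0;0 0 0 0 0'; python3 -c "
from st import *
st()"; python3 -m pendant '0 0 -0.6 5 0;0 0 -0.6 -5 0;0 0 -0.6 -5 0;0 0 -0.6 5 0;0 0 0 0 0'; python3 -c "
from st import *
st()"
```

```text
time_s: 12.12
tcp_pos: [0.5456, 0.1916, 0.1081]
tcp_rot: [-0.62, 0.785, -0.0, 0.001]
wrist_force: [-3.7, 0.3, 6.7]
finger_gap: 0.0072
finger_force: 89.0
t 12.1167 p [0.5456 0.1916 0.1081] yawy 166.6 z [ 0.0013  0.0004 -1.    ] j [ 0.6761  0.3261 -0.3817  0.0007 -0.8617 -0.9104] gap 0.007212701740823743 ff 88.96786451339722 F [-3.6634  0.2648  6.7021] T [0.3437 1.4644 0.0502]
time_s: 12.53
tcp_pos: [0.5457, 0.1917, 0.1058]
tcp_rot: [-0.62, 0.785, -0.0, 0.001]
wrist_force: [-4.0, 1.4, 7.6]
finger_gap: 0.0071
finger_force: 89.1
t 12.5333 p [0.5457 0.1917 0.1058] yawy 166.6 z [ 0.0015  0.0007 -1.    ] j [ 0.6762  0.3288 -0.384   0.0006 -0.8564 -0.9104] gap 0.007118665936357765 ff 89.12665128707886 F [-3.9833  1.4167  7.6126] T [0.5872 1.4519 0.017 ]
```

```bash
python3 -m pendant '-0.2 0 -0.6 5 0;0 0 -0.6 -5 0;0 0 -0.6 -5 0;0 0 -0.6 5 0;0 0 0 0 0'; python3 -c "
from st import *
st()"; python3 -m pendant '0 0 -0.6 5 0;0 0 -0.6 -5 0;0 0 -0.6 -5 0;0 0 -0.6 5 0;0 0 0 0 0'; python3 -c "
from st import *
st()"
```

```text
time_s: 12.95
tcp_pos: [0.5456, 0.1919, 0.1034]
tcp_rot: [-0.62, 0.785, -0.0, 0.001]
wrist_force: [-2.3, 2.2, 3.4]
finger_gap: 0.0075
finger_force: 88.7
t 12.95 p [0.5456 0.1919 0.1034] yawy 166.6 z [ 0.0018  0.0009 -1.    ] j [ 0.6764  0.3313 -0.3869  0.0005 -0.8506 -0.9106] gap 0.0074521805866846254 ff 88.69183659553528 F [-2.2939  2.204   3.3836] T [ 0.6026  0.8407 -0.0341]
time_s: 13.37
tcp_pos: [0.5456, 0.1918, 0.101]
tcp_rot: [-0.62, 0.785, -0.0, 0.001]
wrist_force: [-3.2, 0.9, 7.8]
finger_gap: 0.0075
finger_force: 89.1
t 13.3667 p [0.5456 0.1918 0.101 ] yawy 166.61 z [ 0.0016  0.0006 -1.    ] j [ 0.6764  0.3343 -0.3892  0.0007 -0.8457 -0.9106] gap 0.007484978926257073 ff 89.11166310310364 F [-3.2169  0.931   7.8314] T [0.5987 1.5771 0.0072]
```

Nearly home. Push gently down to find the seat.

```bash
python3 -m pendant '0 0 -0.5 2 0;0 0 -0.5 -2 0;0 0 0 0 0'; python3 -c "
from st import *
st()"; python3 -m pendant '0 0 -0.5 0 0;0 0 -0.5 0 0;0 0 0 0 0'; python3 -c "
from st import *
st()
p=cams.read_camera('scene');b=cv2.cvtColor(p['image'],cv2.COLOR_RGB2BGR)
cv2.imwrite('pics/f.png',cv2.resize(b[142:202,317:397],(800,600),interpolation=cv2.INTER_CUBIC))"
```

```text
time_s: 13.62
tcp_pos: [0.5457, 0.1918, 0.1009]
tcp_rot: [-0.618, 0.786, -0.0, 0.001]
wrist_force: [-7.0, 0.8, 14.0]
finger_gap: 0.007
finger_force: 90.3
t 13.6167 p [0.5457 0.1918 0.1009] yawy 166.31 z [ 0.0021  0.0007 -1.    ] j [ 0.6766  0.3343 -0.3896  0.0011 -0.8449 -0.9163] gap 0.006970587074793041 ff 90.29639482498169 F [-7.0159  0.8488 14.0314] T [0.3046 2.5314 0.0147]
time_s: 13.87
tcp_pos: [0.5458, 0.1918, 0.1008]
tcp_rot: [-0.619, 0.786, -0.0, 0.001]
wrist_force: [-8.9, 0.5, 22.6]
finger_gap: 0.007
finger_force: 91.5
t 13.8667 p [0.5458 0.1918 0.1008] yawy 166.42 z [ 0.0026  0.0008 -1.    ] j [ 0.6766  0.3342 -0.3901  0.0013 -0.8439 -0.9146] gap 0.007026115684414356 ff 91.50185108184814 F [-8.9168  0.4588 22.6451] T [ 0.2218  3.7435 -0.001 ]
```

View pics/f.png

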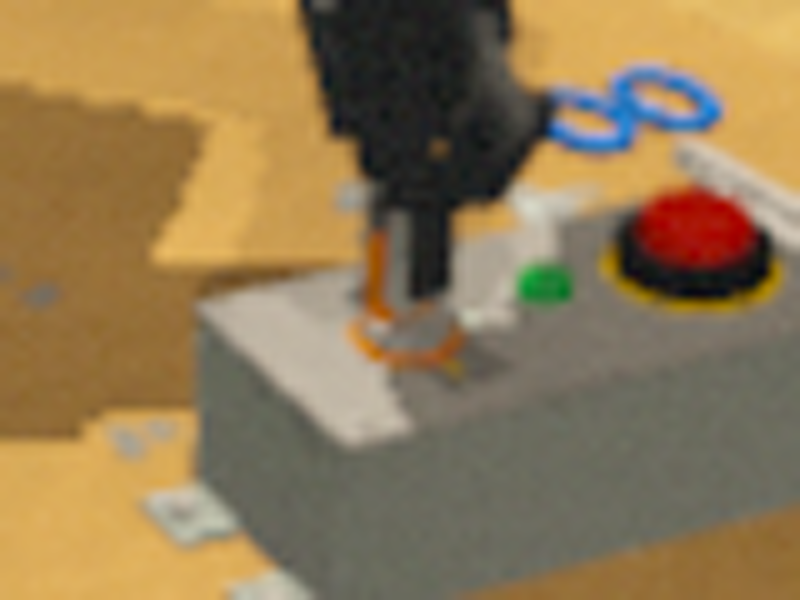

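The head rests on the bezel at about (400,310) and the force rises with no further travel, so the key is home. Turn clockwise.

```bash
python3 -m pendant '0 0 0.7 0 0;0 0 0 0 0;0 0 0 -4 0;0 0 0 -5 0;0 0 0 -6 0;0 0 0 -6 0;0 0 0 -6 0;0 0 0 -6 0;0 0 0 -6 0;0 0 0 -6 0' 115; python3 -c "
from st import *
st()"; python3 -m pendant '0 0 0 -6 0;0 0 0 -6 0;0 0 0 -6 0;0 0 0 -6 0;0 0 0 -6 0;0 0 0 -5 0;0 0 0 -3 0;0 0 0 0 0;0 0 0 0 0'; python3 -c "
from st import *
st()"
```

```text
time_s: 14.75
tcp_pos: [0.5449, 0.1924, 0.1009]
tcp_rot: [-0.268, 0.963, 0.0, 0.001]
wrist_force: [-12.1, 4.2, 19.8]
finger_gap: 0.007
finger_force: 114.2
t 14.75 p [0.5449 0.1924 0.1009] yawy 121.13 z [ 0.0013  0.0014 -1.    ] j [ 0.6775  0.3338 -0.3898 -0.0003 -0.8453 -1.7049] gap 0.006969740397654105 ff 114.21006560325623 F [-12.0575   4.1527  19.8074] T [1.7703 4.8321 0.2789]
time_s: 15.5
tcp_pos: [0.5448, 0.1928, 0.1009]
tcp_rot: [0.058, 0.998, 0.001, 0.001]
wrist_force: [-14.4, 6.5, 21.0]
finger_gap: 0.0067
finger_force: 114.2
t 15.5 p [0.5448 0.1928 0.1009] yawy 83.4 z [ 0.0014  0.002  -1.    ] j [ 0.678   0.3337 -0.3896 -0.0009 -0.8451 -2.3634] gap 0.006745596419441307 ff 114.15979743003845 F [-14.3928   6.4568  21.0365] T [2.3807 5.2476 0.1706]
```

```bash
python3 -m pendant '-0.5 0.3 0 -2 0;-0.5 0.3 0 -2 0;-0.3 0.1 0 -1 0;0 0 0 0 0;0 0 0 0 0;0 0 0 0 0;0 0 0 0 0'; python3 - <<'E'
from st import *
st()
p=cams.read_camera('scene');b=cv2.cvtColor(p['image'],cv2.COLOR_RGB2BGR)
cv2.imwrite('pics/g.png',cv2.resize(b[142:202,317:397],(800,600),interpolation=cv2.INTER_CUBIC))
E
```

```text
time_s: 16.08
tcp_pos: [0.5446, 0.193, 0.1009]
tcp_rot: [0.101, 0.995, 0.001, 0.001]
wrist_force: [-7.6, 3.2, 17.1]
finger_gap: 0.0071
finger_force: 113.7
t 16.0833 p [0.5446 0.193  0.1009] yawy 78.43 z [ 0.0029  0.0015 -1.    ] j [ 0.6794  0.3329 -0.3916  0.0008 -0.8431 -2.4527] gap 0.007125545996425349 ff 113.65365743637085 F [-7.5527  3.1874 17.1351] T [0.986  2.9895 0.2001]
```

View pics/g.png

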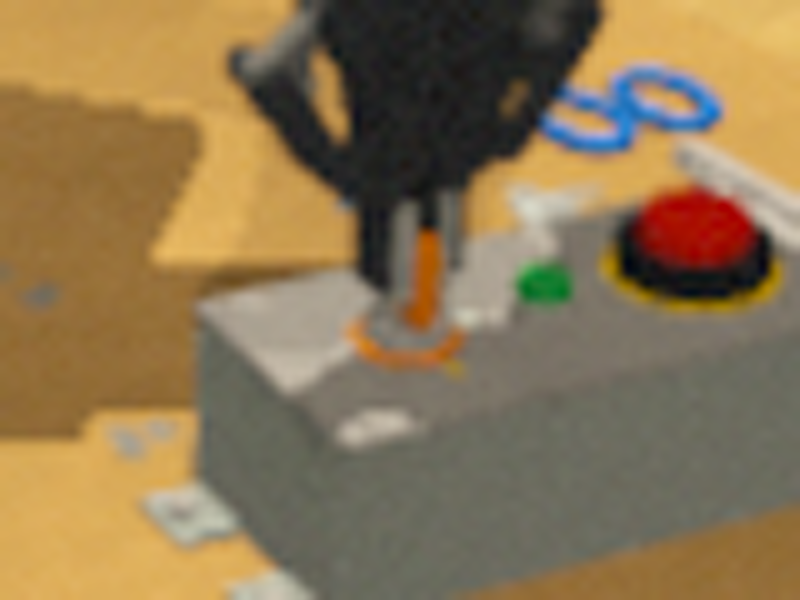

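The head has turned with the fingers: its orange edge now faces the camera at (428,280), and the fingers are clear of the lamp and the stop button. I turn a few degrees more to confirm the stop by torque.

```bash
python3 -m pendant '0 0 0 -2 0;0 0 0 -2 0;0 0 0 0 0;0 0 0 0 0;0 0 0 0 0;0 0 0 0 0'; python3 -c "
from st import *
st()"
```

```text
time_s: 16.63
tcp_pos: [0.5446, 0.1931, 0.101]
tcp_rot: [0.135, 0.991, 0.001, 0.001]
wrist_force: [-8.0, 3.8, 16.7]
finger_gap: 0.0069
finger_force: 113.7
t 16.6333 p [0.5446 0.1931 0.101 ] yawy 74.43 z [ 0.0029  0.0016 -1.    ] j [ 0.6795  0.3328 -0.3916  0.0007 -0.8431 -2.5225] gap 0.006928817615908461 ff 113.66630673408508 F [-7.9607  3.8053 16.7171] T [1.174  3.0119 0.1891]
```

```bash
for i in 1 2 3; do python3 -m pendant '0 0 0 0 0' >/dev/null; python3 -c "
from st import *
s=manip.read_state();print(s['torque'],s['joint_efforts'][5],s['dq'][5])"; done; python3 -m pendant '0 0 0 -3 0;0 0 0 0 0;0 0 0 0 0;0 0 0 0 0'; for i in 1 2 3; do python3 -m pendant '0 0 0 0 0' >/dev/null; python3 -c "
from st import *
s=manip.read_state();print(s['torque'],s['joint_efforts'][5],s['joints'][5])"; done
python3 - <<'E'
from st import *
p=cams.read_camera('top');b=cv2.cvtColor(p['image'],cv2.COLOR_RGB2BGR)
q=cams.read_camera('scene');c=cv2.cvtColor(q['image'],cv2.COLOR_RGB2BGR)
cv2.imwrite('pics/i.png',cv2.resize(c[160:184,342:374],(800,600),interpolation=cv2.INTER_CUBIC))
E
```

```text
[1.1409 3.0463 0.1819] -0.1969658536836505 -0.0010213915283900118
[1.1275 3.0206 0.2265] -0.19696511328220367 0.0005910574195128546
[1.1066 3.071  0.1914] -0.19701062701642513 0.0005289197309563048
time_s: 17.22
tcp_pos: [0.5448, 0.1932, 0.1009]
tcp_rot: [0.161, 0.987, 0.001, 0.001]
wrist_force: [-6.8, 3.0, 15.5]
finger_gap: 0.007
finger_force: 113.5
[1.0673 2.612  0.2646] -0.2520755399018526 -2.5747984094959713
[1.0611 2.6826 0.2402] -0.2508154325187206 -2.5748333046801894
[1.1052 2.6791 0.2266] -0.25075167417526245 -2.574819904068021
```

View pics/i.png

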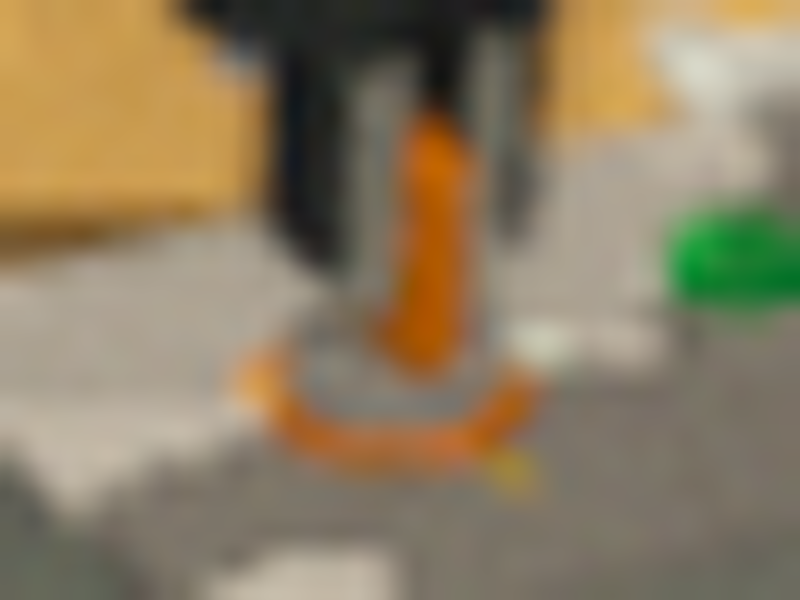

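The head sits flush on the bezel at (425,370) in the crop. The wrist effort rose from 0.20 to 0.25 N m over the last 3°, much steeper than the spring, so the barrel is at its stop.

```bash
python3 -c "
from st import *
st(); print(manip.sign_off())"
```

```text
t 17.5667 p [0.5448 0.1932 0.101 ] yawy 71.44 z [ 0.0032  0.0017 -1.    ] j [ 0.6795  0.333  -0.3915  0.0009 -0.8428 -2.5748] gap 0.007027531468434952 ff 113.5416841506958 F [-6.1506  2.4117 16.6496] T [0.9898 2.6686 0.2675]
the job is handed in; nothing more can be done
None
```

I handed the job in at 17.6 s with the orange key fully home, still gripped, and turned clockwise to what the torque rise shows is its stop; no verdict came back.

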